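# Put the nested lids on the soup warmer and lift off the cover

## Robot

A 6-joint arm with a two-finger parallel gripper is mounted at the origin on the work surface. World frame = base frame: x ahead of the robot, y to its left, z up, the work surface at z = 0. Lengths are in m, angles in rad, forces in N, time in s.
With the tool pointing down it reaches from about 0.3 to 0.775 m from the base axis. Payload 14.6 kg.
Tool frame: the origin (TCP) lies at the very end of the fingers, on their centre line; the grasp point (between the pads) lies 19 mm behind it; z points along the fingers, y is the line along which they close (so a half turn about z gives the same grasp; the last joint's range is limited). The gripper opens to 94 mm and grips with 3 to 60 N. Pads are 16 mm wide; open, the fingers measure 119 mm over their backs; the gripper's body (75 mm by 177 mm) begins 78 mm behind the grasp point.
Start: joints at [1.053, 0.3, 1.521, -0, 1.321, -0.067], TCP at [0.24, 0.495, 0.205] pointing down, gripper open.
Joint ranges: [-3.03, 3.03], [-0.79, 2.21], [0.23, 2.52], [-1.04, 4.18], [0, 3.07], [-2.55, 2.55]. Speed limits (rad/s): [2.22, 2.22, 2.57, 3.14, 3.14, 3.14].

## Interface

Orientations are given as [roll, pitch, yaw] about the fixed x, y, z axes, in that order (R = Rz(yaw) Ry(pitch) Rx(roll)).
In Python, from station import ctrl gives the robot as it stands.
- The arm moves only by the tool move_arm, never from a script. Its argument "increments" is a list of rows, each a list of 7 numbers: the opening, from 0 (shut) to 1 (fully open), then the shift along the tool's x, y, z in units of 50 mm (1.0 is 50 mm), then the turn, a rotation vector about the tool's x, y, z in rad. In form: [[claw, tx, ty, tz, rx, ry, rz], ...]. A call has 1 to 20 rows; each row shifts and turns the commanded pose from where the row before left it, along the tool's axes as they then stand; what a row does not reach is not made up. A row lasts 1/10 s, in which the tool goes at most 50 mm and 8.59 degrees, less where a joint would pass 70% of its speed; a pose out of reach is approached as far as the arm can. A call is refused whole if a number of a shift passes 1 or a number of a turn 0.15, either way. A call with a gripper value outside its range is refused whole. The fingers move at their own pace and stop on an object; "force" is the grip in N (left out, the last holds). Time passes only in rows, so rows that do not move let the fingers close. It gives the time, the measured TCP pose, the force, the opening and the grip force at its end, in the units of the state.
- ctrl.get_obs(): the state, without advancing time (a new reading comes with each control period).
- ctrl.camera(name): name is "scene" or "top"; returns a dict with "color" (480x640x3 uint8, blue, green, red), "K" (3x3 intrinsics, pixels), "pose" (4x4, takes a point from camera to world coordinates). Camera axes: x right, y down, z forward; pixel columns grow to the right and rows downward; lengths in m; the calibration is good to about 2 mm. A picture is of the moment at which its call begins. There is no depth.
- ctrl.hand_in(): hands the job in; it is judged then, once.
Trained networks look in a picture, given as the dict that the camera call returned (one of the last four; its "shot" number tells which), for a name from the list of things; names that differ only in an ending like _2 or _b are one class to them, and where a whole thing is asked for, a point or a joint stands for the part that bears it (a point fixed in the world has none). Each returns a list of dicts, best first, with "conf" (0 to 1); they miss things now and then, are a little off and sometimes report something else, mostly with a low value. They report only what shows in the picture. A call takes as long as a camera call. They do not tell look-alikes from the thing itself.
- ctrl.cut_out(name, picture): "mask" (480x640 bool, what is visible of it) and "centre" ([row, column] in pixels, amid what is visible of it).
The state is a dict: "time_s": time; "qpos": joint angles; "joint_vel": joint speeds; "tau": joint torques, N m; "ee_pos": TCP position; "eef_rot": TCP orientation; "force": force on the tool from outside, world axes, zero at the start; "moment": the same for the moment, N m; "grip_width": finger opening in m; "grip_force": force on a finger pad.
Only numpy, scipy, OpenCV 4.12 (cv2) and the standard library are available. Lean on these libraries where they do the work, as an engineer would, in place of code of your own. Each camera call takes 0.05 s, during which the arm holds its last target. There are 200 camera calls.

## Task

Get the soup warmer ready for serving: first turn its heat knob clockwise until it clicks over past its detent, then carry the two nested lids together from the lid stand to the pot (the inner lid's black knob lifts both), lower them gently until the inner lid sits down on the rim, and let go. Then lift the outer cover alone, by the collar round its hole, leaving the inner lid seated on the pot, and finish while still holding the cover in the gripper, level and still, about 10 cm above where it lay and touching nothing else. Leave the cup, mug, bowl and spoon where they are.

Things in the scene. Friction and masses are not known exactly. Their poses are not given: they have to be found in the camera images.
- warmer: fixed soup warmer of bare steel; it stands on the counter at a drawn place and yaw. Origin on the counter under the centre of its round open pot, z up. Pot: outside diameter 168 mm, wall 4 mm, rim 95 mm above the counter. A steel control box (75 mm along x, 100 mm along y, top 56 mm above the counter) stands 170 mm from the pot's axis along the warmer's -x and carries the heat knob
- pot_rim (a point): centre of the pot's mouth, at rim height (95 mm above the counter); z up
- heat_knob_grip (a point): point to grip the heat knob: on its vertical axis, 93 mm above the counter, 168 mm from the pot's axis along the warmer's -x. A black disc of 44 mm diameter with an upright bar across it, 42 mm long, 14 mm wide, 32 mm high, its top 7 mm above this point, to be gripped across the 14 mm. The point's x axis runs along the bar and turns with the knob
- heat_knob (a joint): angle of the heat knob, rad: near 0 off (bar along the warmer's x axis), 1.2 fully on, growing clockwise seen from above. A detent resists with up to about 0.13 N m, is passed half-way at 0.6, and then snaps the knob over to about 1.1 to 1.2, where it stays; on is above 0.95
- lid_stand: fixed lid stand: a wooden disc with an upright steel ring of 164 mm diameter, rim 50 mm above the counter; origin on the counter under its centre
- serving_lid: loose steel inner lid, 76 mm high, about 0.25 kg; origin under the centre of its plug, z up. Tapered plug 0 to 12 mm (132 mm diameter below, 148 mm above) drops into the pot with 4 mm to spare all round; flange of 168 mm diameter, 12 to 18 mm, sits on the pot's or stand's rim; stem of 12 mm diameter through the cover's hole; black cylindrical knob of 26 mm diameter, 48 to 76 mm
- lid_knob (a point): centre of the inner lid's black knob (26 mm diameter, 28 mm high), on the lid's axis, z up. It is 50 mm above the rim on which the inner lid sits. The top of the cover's collar is 20 mm below this point while nested: fingertips that grip the knob must stay above that. Lifting the inner lid carries the cover with it
- cover: loose steel outer lid, 29 mm high, about 0.24 kg, lying freely on the inner lid's flange with about 6 mm side play; origin at the centre of the lower edge of its skirt, z up. Skirt 0 to 5 mm, disc of 188 mm diameter 5 to 9 mm, and round a central hole an upright collar, 9 to 29 mm, of 56 mm outside diameter and 4 mm wall
- cover_collar (a point): centre of the cover's collar, on its axis, half-way up (10 mm above the disc's top, 10 mm below the collar's top), z up. 30 mm below point lid_knob while nested; the knob then stands 34 mm above the collar's top, between the fingers that grip the collar from outside
- paper_cup: bystander: upturned paper cup, 86 mm wide, 100 mm high; origin under its centre
- mug: bystander: white mug, 84 mm wide with a handle, 75 mm high; origin under its centre
- bowl: bystander: blue soup bowl, 150 mm wide, 60 mm high; origin under its centre
- soup_spoon: bystander: dark wooden spoon, 200 mm long, lying on the left; origin under its middle
Mind the look-alikes: they are no part of the job. Leave any orange or red look-alike of the lid_stand alone.

How it is judged:
By the outcome, as a careful person would: the job done as asked, in the order asked, and still so for the second after the job is handed in, while the arm keeps its last pose, push and grip.
It also fails if it takes over 72 s, if anything falls off the work surface, if the arm or the gripper's body presses on something with over 40 N, if the wrist force passes 120 N, or if a joint passes its speed limit or range.

## Working session

There is one attempt and no reset: what is moved stays moved. The work goes in short steps, Python scripts to look and compute and a tool call to move; the robot and the scene stay as the last step left them, time stands still between calls to the robot, and variables do not carry over. Pictures are saved under pics/ and viewed, at most 10 in all, crops included, and the job is handed in when it is done.

Besides the shell and the picture viewer there is one more tool, called after "Call:" as name(argument=value, ...) on one line, values as JSON. move_arm: Moves the arm, as the interface text tells. Its arguments: {"type":"object","properties":{"increments":{"type":"array","items":{"type":"array","items":{"type":"number"}}},"force":{"type":"number"}},"required":["increments"]}

```bash
mkdir -p pics; cat > h.py <<'E'
import numpy as np, cv2
from station import ctrl
def proj(c,P):
    T=np.linalg.inv(c["pose"]); p=np.atleast_2d(P)@T[:3,:3].T+T[:3,3]; q=p@np.array(c["K"]).T; return q[:,:2]/q[:,2:]
def ray(c,uv,z):
    d=c["pose"][:3,:3]@np.linalg.solve(c["K"],[uv[0],uv[1],1]); o=c["pose"][:3,3]; return o+d*(z-o[2])/d[2]
E
python3 - <<'E'
from h import *
for n in("top","scene"):
    c=ctrl.camera(n); cv2.imwrite(f"pics/{n}0.png",c["color"]); print(n,np.round(c["pose"],3).tolist(),np.round(c["K"],1).tolist())
    for o in("warmer","heat_knob","lid_stand","lid_knob","cover","cover_collar","serving_lid"):
        print(o,[(round(d["conf"],2),np.round(d["centre"]).tolist(),int(d["mask"].sum())) for d in ctrl.cut_out(o,c)[:3]])
print(ctrl.get_obs())
E
```

```text
top [[0.027, -0.996, 0.087, 0.402], [-1.0, -0.027, -0.002, 0.084], [0.004, -0.087, -0.996, 1.612], [0.0, 0.0, 0.0, 1.0]] [[620.8, 0.0, 325.7], [0.0, 620.8, 230.7], [0.0, 0.0, 1.0]]
warmer [(0.92, [236.0, 408.0], 7959)]
heat_knob [(0.71, [275.0, 398.0], 243), (0.36, [236.0, 402.0], 7979)]
lid_stand [(0.77, [308.0, 277.0], 3770), (0.75, [336.0, 196.0], 4010), (0.69, [211.0, 304.0], 3978)]
lid_knob [(0.83, [208.0, 300.0], 237), (0.73, [178.0, 230.0], 597)]
cover [(0.93, [215.0, 304.0], 3947)]
cover_collar [(0.83, [198.0, 306.0], 4130)]
serving_lid [(0.8, [204.0, 299.0], 230)]
scene [[0.87, 0.355, -0.343, 1.005], [0.494, -0.609, 0.62, -0.775], [0.011, -0.709, -0.705, 1.058], [0.0, 0.0, 0.0, 1.0]] [[477.8, 0.0, 318.9], [0.0, 477.8, 229.8], [0.0, 0.0, 1.0]]
warmer [(0.7, [295.0, 285.0], 6291)]
heat_knob [(0.75, [262.0, 253.0], 202)]
lid_stand [(0.9, [205.0, 284.0], 2028), (0.83, [160.0, 292.0], 1534), (0.75, [148.0, 379.0], 1469)]
lid_knob [(0.46, [224.0, 349.0], 158)]
cover [(0.79, [235.0, 348.0], 2268)]
cover_collar [(0.9, [236.0, 352.0], 2308)]
serving_lid [(0.67, [224.0, 354.0], 143)]
{'time_s': 0.8, 'qpos': array([ 1.05341842e+00,  2.99872204e-01,  1.52098086e+00, -1.19059712e-05,
        1.32069362e+00, -6.66061759e-02]), 'joint_vel': array([-0.00026881,  0.00032524,  0.0024411 ,  0.00083524,  0.00033874,
        0.00156925]), 'tau': array([ 5.18256347e-04, -5.31624985e+01, -3.52897954e+01,  7.09238579e-02,
        2.13055091e-02, -1.01796988e-05]), 'ee_pos': array([0.23962179, 0.49505719, 0.20546894]), 'eef_rot': array([3.14154755e+00, 1.45700979e-05, 2.69082387e+00]), 'force': array([-0.31893663, -0.57726872,  0.1867104 ]), 'moment': array([-0.01352313, -0.00618953,  0.02118275]), 'grip_force': 0.0, 'grip_width': 0.09398697799277471}
```

View pics/top0.png

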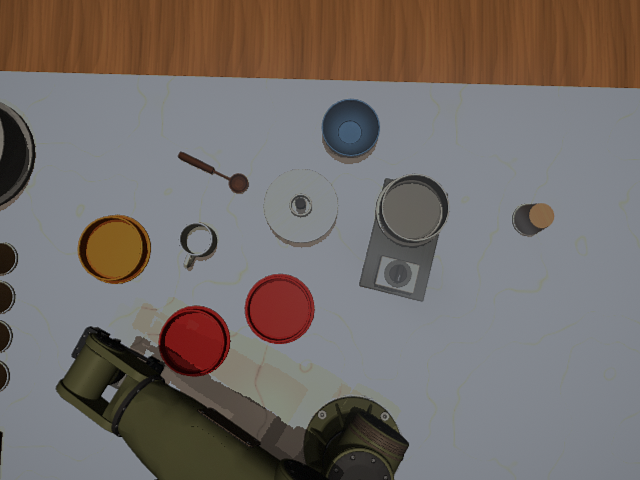

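View pics/scene0.png

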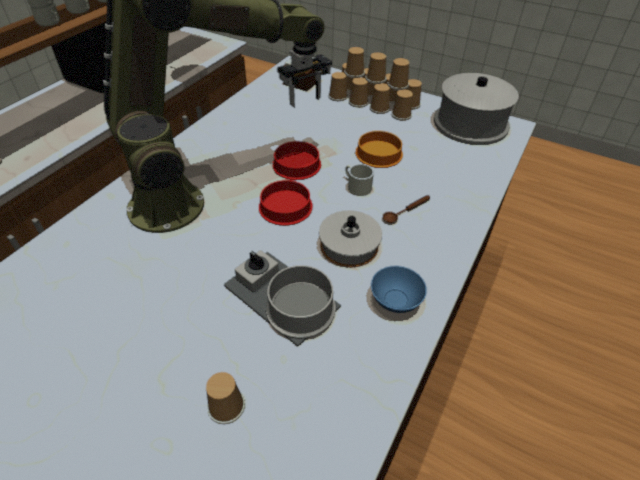

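```bash
cat > m.py <<'E'
from h import *
from scipy.optimize import minimize
def grad(c):
    g=cv2.cvtColor(c["color"],cv2.COLOR_BGR2GRAY).astype(np.float32); g=cv2.GaussianBlur(g,(0,0),1)
    return g
t=np.linspace(0,2*np.pi,180,endpoint=False)
def samp(g,p): return cv2.remap(g,p[:,0].astype(np.float32)[None],p[:,1].astype(np.float32)[None],cv2.INTER_LINEAR)[0]
def fitc(cs,x0,r,z,span=.012):
    # maximise mean |contrast| across circle edge
    gs=[grad(c) for c in cs]
    def cost(x):
        s=0
        for c,g in zip(cs,gs):
            f=lambda rr:samp(g,proj(c,np.c_[x[0]+rr*np.cos(t),x[1]+rr*np.sin(t),0*t+z]))
            s-=np.minimum(np.abs(f(r+.003)-f(r-.003)),40).mean()
        return s
    G=np.arange(-span,span+1e-9,.002)
    b=min(((cost((x0[0]+a,x0[1]+b)),a,b) for a in G for b in G))
    r_=minimize(cost,[x0[0]+b[1],x0[1]+b[2]],method="Nelder-Mead",options=dict(initial_simplex=[[x0[0]+b[1]+i,x0[1]+b[2]+j] for i,j in((0,0),(.002,0),(0,.002))]))
    return r_.x,r_.fun
E
python3 - <<'E'
from m import *
T=ctrl.camera("top");S=ctrl.camera("scene")
for nm,uv,r,z in(("pot",(412,208),.084,.095),("cover",(301,206),.094,.060),("knobtop",(301,204),.013,.114),("dial",(398,273),.022,.068)):
    x0=ray(T,uv,z)[:2]; print(nm,x0.round(4),"T",fitc([T],x0,r,z),"S",fitc([S],x0,r,z),"both",fitc([T,S],x0,r,z))
for n,c,us in(("T",T,(412,208)),("S",S,(301,297))): pass
a=T["color"][150:320,240:470]; cv2.imwrite("pics/tc.png",cv2.resize(a,None,fx=3.4,fy=3.4,interpolation=2))
a=S["color"][195:345,215:395]; cv2.imwrite("pics/sc.png",cv2.resize(a,None,fx=4,fy=4,interpolation=2))
E
```

```text
pot [ 0.5966 -0.1295] T (array([ 0.59876359, -0.13695294]), np.float64(-32.16838836669922)) S (array([ 0.59967898, -0.1397138 ]), np.float64(-35.35251235961914)) both (array([ 0.59908913, -0.13841942]), np.float64(-63.756412506103516))
cover [0.5985 0.1453] T (array([0.5899496 , 0.14499809]), np.float64(-12.583775520324707)) S (array([0.60325783, 0.14318682]), np.float64(-19.80289649963379)) both (array([0.60305763, 0.145397  ]), np.float64(-31.4237003326416))
knobtop [0.5966 0.1433] T (array([0.59660259, 0.1451894 ]), np.float64(-30.44466781616211)) S (array([0.60181498, 0.14644985]), np.float64(-32.799442291259766)) both (array([0.59878243, 0.1449135 ]), np.float64(-58.0579833984375))
dial [ 0.4365 -0.1009] T (array([ 0.43662225, -0.11341719]), np.float64(-14.070837020874023)) S (array([ 0.4375531 , -0.10300578]), np.float64(-32.141483306884766)) both (array([ 0.43622846, -0.10156821]), np.float64(-42.30374526977539))
```

View pics/tc.png

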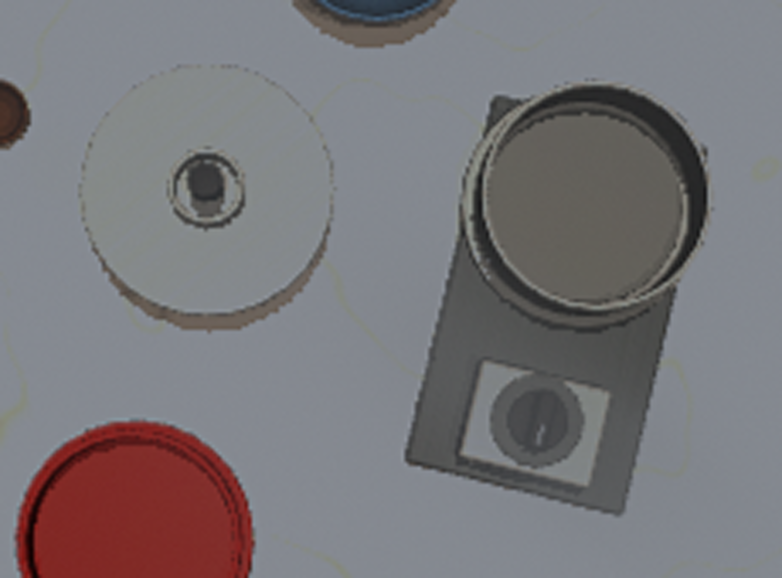

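View pics/sc.png

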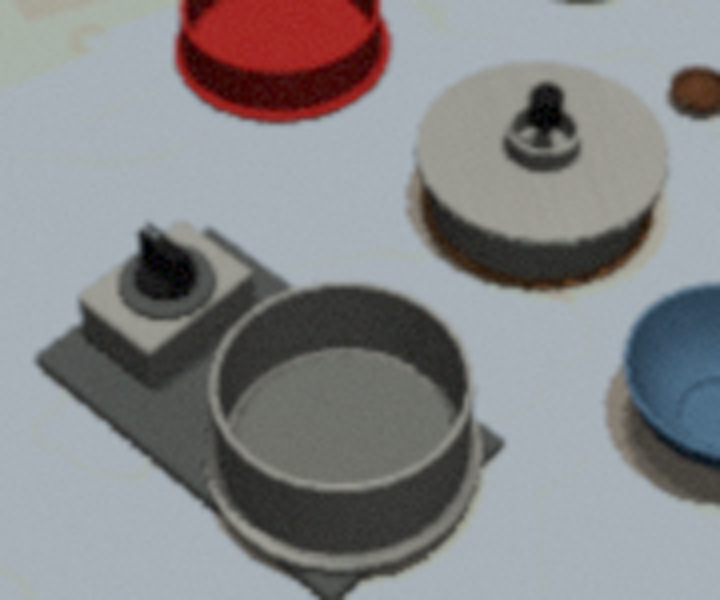

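The top crop shows the nested lids (collar about (301,205) full-frame), the pot at about (412,208) and the knob at about (397,273). The warmer yaw is about -0.225. The scene crop agrees with this. I'll refine the lid knob, collar and bar.

```bash
cat > cyl.py <<'E'
from m import *
def hullfit(c,x0,shape,thr,span=.010,sub=6):
    """fit xy of a dark solid: shape(x,y)->Nx3 points; max contrast between hull and mask of dark pixels"""
    g=cv2.cvtColor(c["color"],cv2.COLOR_BGR2GRAY); uv=proj(c,[[*x0,.1]])[0].astype(int); w=22
    ox,oy=uv-w; p=cv2.resize(g[oy:oy+2*w,ox:ox+2*w],None,fx=sub,fy=sub,interpolation=cv2.INTER_CUBIC)
    dark=(p<thr).astype(np.uint8); best=[]
    def hull(x):
        q=(proj(c,shape(x))-[ox,oy]+.5)*sub-.5; m=np.zeros_like(dark); cv2.fillConvexPoly(m,cv2.convexHull(q.astype(np.float32)).round().astype(int),1); return m
    G=np.arange(-span,span+1e-9,.001)
    for a in G:
        for b in G:
            m=hull((x0[0]+a,x0[1]+b)); best.append(((m&dark).sum()/(m|dark).sum(),x0[0]+a,x0[1]+b))
    best.sort(reverse=True); return np.round(np.mean(best[:3],0),4)
def cylp(r,z0,z1): return lambda x:np.vstack([np.c_[x[0]+r*np.cos(t),x[1]+r*np.sin(t),0*t+z] for z in(z0,z1)])
E
python3 - <<'E'
from cyl import *
T=ctrl.camera("top");S=ctrl.camera("scene")
x0=(.599,.145)
for n,c in(("T",T),("S",S)):
    for thr in(50,65,80): print(n,thr,"knob",hullfit(c,x0,cylp(.013,.086,.114),thr))
    print("collar out",fitc([c],x0,.028,.080,.008),"in",fitc([c],x0,.024,.080,.008))
    print("cover",fitc([c],x0,.094,.0595,.01), "pot in",fitc([c],(.599,-.138),.080,.095,.008),"out",fitc([c],(.599,-.138),.084,.095,.008))
    g=cv2.cvtColor(c["color"],cv2.COLOR_BGR2GRAY); 
# bar: brightness along angle in the top view, sampled at bar's top
g=grad(T)
for k in((.4352,-.1005),(.437,-.102)):
  for th in np.arange(-.5,.1,.05):
    s=np.linspace(-.019,.019,40); w=np.linspace(-.006,.006,7); A,B=np.meshgrid(s,w)
    P=np.c_[k[0]+(A*np.cos(th)-B*np.sin(th)).ravel(),k[1]+(A*np.sin(th)+B*np.cos(th)).ravel(),0*A.ravel()+.1]
    print(round(th,2),round(float(samp(g,proj(T,P)).mean()),1),end="; ")
  print()
E
```

```text
T 50 knob [0.0902 0.5903 0.142 ]
T 65 knob [0.6574 0.5997 0.1457]
T 80 knob [0.5536 0.5997 0.1463]
collar out (array([0.59552709, 0.1451054 ]), np.float64(-30.07893943786621)) in (array([0.6029785 , 0.14571368]), np.float64(-23.039596557617188))
cover (array([0.5902306 , 0.14505451]), np.float64(-12.572905540466309)) pot in (array([ 0.59674517, -0.1353126 ]), np.float64(-35.18510055541992)) out (array([ 0.59873148, -0.13688121]), np.float64(-32.18796157836914))
S 50 knob [0.6326 0.6043 0.1397]
S 65 knob [0.5106 0.6037 0.1403]
S 80 knob [0.4707 0.6037 0.1413]
collar out (array([0.60260053, 0.14270142]), np.float64(-26.91632843017578)) in (array([0.60330998, 0.13985499]), np.float64(-27.751041412353516))
cover (array([0.60270062, 0.14411093]), np.float64(-19.67708396911621)) pot in (array([ 0.60394887, -0.14207091]), np.float64(-37.39325714111328)) out (array([ 0.59968017, -0.13971295]), np.float64(-35.39192199707031))
-0.5 74.6; -0.45 74.6; -0.4 74.7; -0.35 74.7; -0.3 74.7; -0.25 74.7; -0.2 74.7; -0.15 74.6; -0.1 74.6; -0.05 74.6; -0.0 74.5; 0.05 74.5; 
-0.5 75.1; -0.45 75.1; -0.4 75.1; -0.35 75.0; -0.3 75.0; -0.25 74.9; -0.2 74.9; -0.15 74.8; -0.1 74.7; -0.05 74.7; -0.0 74.5; 0.05 74.4;
```

Call:
move_arm(increments=[[0.5,0,0,0,0,0,-0.113],[0.5,0,0,0,0,0,-0.113],[0.5,-0.36,-0.597,0,0,0,0],[0.5,-0.36,-0.597,0,0,0,0],[0.5,-0.36,-0.597,0,0,0,0],[0.5,-0.36,-0.597,0,0,0,0],[0.5,-0.36,-0.597,0,0,0,0],[0.5,-0.36,-0.597,0,0,0,0],[0.5,-0.36,-0.597,0,0,0,0],[0.5,-0.36,-0.597,0,0,0,0],[0.5,-0.36,-0.597,0,0,0,0],[0.5,-0.36,-0.597,0,0,0,0],[0.5,-0.36,-0.597,0,0,0,0],[0.5,-0.36,-0.597,0,0,0,0],[0.5,-0.36,-0.597,0,0,0,0],[0.5,-0.36,-0.597,0,0,0,0],[0.5,-0.36,-0.597,0,0,0,0],[0.5,-0.36,-0.597,0,0,0,0],[0.5,-0.36,-0.597,0,0,0,0],[0.5,-0.36,-0.597,0,0,0,0]], force=30)

```text
time_s: 3.0
ee_pos: [0.436, -0.1025, 0.2056]
eef_rot: [3.142, 0.0, 2.917]
force: [1.0, 0.8, -0.1]
grip_width: 0.047
grip_force: 0.0
```

Call:
move_arm(increments=[[0.5,0,0,0.4,0,0,0],[0.5,0,0,0.6,0,0,0],[0.5,0,0,0.6,0,0,0],[0.5,0,0,0.5,0,0,0],[0.5,0,0,0.3,0,0,0],[0.5,0,0,0.2,0,0,0],[0.5,0,0,0,0,0,0]])

```text
time_s: 3.7
ee_pos: [0.4353, -0.1008, 0.0747]
eef_rot: [3.141, -0.002, 2.917]
force: [-0.5, 0.0, 0.4]
grip_width: 0.0471
grip_force: 0.0
```

Call:
move_arm(increments=[[0,0,0,0,0,0,0],[0,0,0,0,0,0,0],[0,0,0,0,0,0,0],[0,0,0,0,0,0,0],[0,0,0,0,0,0,0],[0,0,0,0,0,0,0]])

```text
time_s: 4.3
ee_pos: [0.4359, -0.1008, 0.0758]
eef_rot: [3.141, 0.001, 2.917]
force: [-0.1, 3.5, 3.4]
grip_width: 0.0139
grip_force: 30.0
```

Call:
move_arm(increments=[[0,0,0,0,0,0,0.1],[0,0,0,0,0,0,0.1],[0,0,0,0,0,0,0.1],[0,0,0,0,0,0,0.1],[0,0,0,0,0,0,0.1],[0,0,0,0,0,0,0.1],[0,0,0,0,0,0,0.1],[0,0,0,0,0,0,0.1],[0,0,0,0,0,0,0.1],[0,0,0,0,0,0,0.1],[0,0,0,0,0,0,0.1],[0,0,0,0,0,0,0.05],[0,0,0,0,0,0,0],[0,0,0,0,0,0,0]])

```text
time_s: 5.7
ee_pos: [0.4366, -0.1002, 0.0758]
eef_rot: [3.139, -0.001, 1.766]
force: [6.0, 9.7, 1.4]
grip_width: 0.0136
grip_force: 30.0
```

Call:
move_arm(increments=[[0.5,0,0,0,0,0,0],[0.5,0,0,0,0,0,0],[0.5,0,0,0,0,0,0],[0.5,0,0,0,0,0,0],[0.5,0,0,-0.3,0,0,0],[0.5,0,0,-0.6,0,0,0],[0.5,0,0,-0.8,0,0,0],[0.5,0,0,-0.8,0,0,0],[0.5,0,0,0,0,0,0],[0.5,0,0,0,0,0,0]])

```text
time_s: 6.7
ee_pos: [0.4358, -0.1011, 0.2006]
eef_rot: [3.141, 0.001, 1.767]
force: [1.4, -0.5, -0.8]
grip_width: 0.0471
grip_force: 0.0
```

Call:
move_arm(increments=[[0.6,0.416,0.42,0,0,0,0],[0.6,0.416,0.42,0,0,0,0],[0.6,0.416,0.42,0,0,0,0],[0.6,0.416,0.42,0,0,0,0],[0.6,0.416,0.42,0,0,0,0],[0.6,0.416,0.42,0,0,0,0],[0.6,0.416,0.42,0,0,0,0],[0.6,0.416,0.42,0,0,0,0],[0.6,0.416,0.42,0,0,0,0],[0.6,0.416,0.42,0,0,0,0],[0.6,0,0,0.5,0,0,0],[0.6,0,0,0.5,0,0,0],[0.6,0,0,0.4,0,0,0],[0.6,0,0,0,0,0,0],[0.6,0,0,0,0,0,0]])

```text
time_s: 8.2
ee_pos: [0.6009, 0.1438, 0.1298]
eef_rot: [-3.14, 0.0, 1.767]
force: [0.6, 0.4, -0.5]
grip_width: 0.0568
grip_force: 0.0
```

```bash
python3 - <<'E'
from cyl import *
T=ctrl.camera("top");S=ctrl.camera("scene"); o=ctrl.get_obs(); print(o["ee_pos"],o["eef_rot"])
a=S["color"][150:310,220:400].copy(); s=4
a=cv2.resize(a,None,fx=s,fy=s,interpolation=2)
R=lambda y:np.array([np.sin(y),-np.cos(y),0]); p=o["ee_pos"]; y=o["eef_rot"][2]
for q in(p,p+.028*R(y),p-.028*R(y)):
    u=(proj(S,[q])[0]-[220,150])*s; cv2.circle(a,tuple(u.astype(int)),3,(0,0,255),-1)
cv2.imwrite("pics/s2.png",a[:600])
b=cv2.resize(T["color"][240:310,360:440],None,fx=7,fy=7,interpolation=2); cv2.imwrite("pics/t2.png",b)
E
```

```text
[0.60152127 0.14392081 0.13126433] [3.14056876e+00 6.67246977e-05 1.76668104e+00]
```

View pics/s2.png

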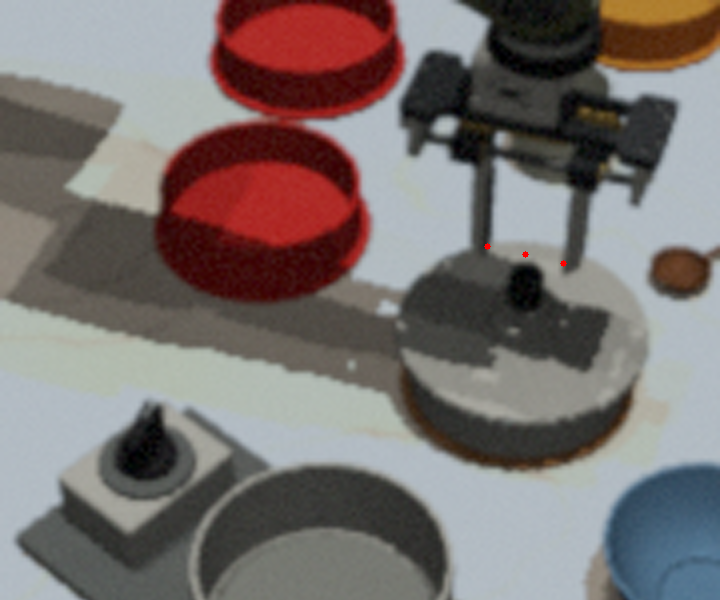

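View pics/t2.png

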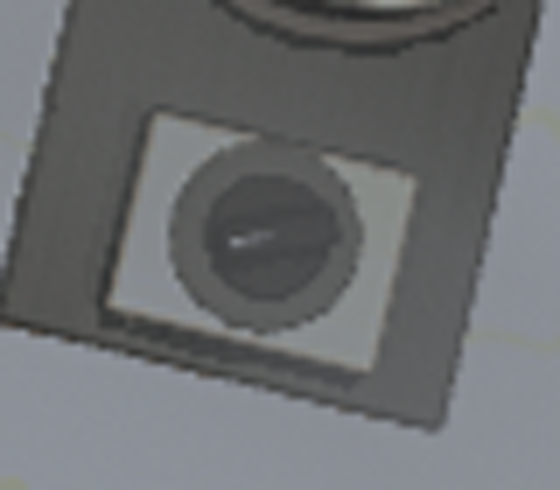

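The scene picture shows the knob between the fingertips (x≈525, between 482 and 575). The top crop shows the heat knob's bar turned to nearly horizontal, so it is on.

Call:
move_arm(increments=[[0.6,0,0,0.3,0,0,0],[0.6,0,0,0.3,0,0,0],[0.6,0,0,0.2,0,0,0],[0.6,0,0,0.04,0,0,0],[0.6,0,0,0,0,0,0],[0,0,0,0,0,0,0],[0,0,0,0,0,0,0],[0,0,0,0,0,0,0],[0,0,0,0,0,0,0],[0,0,0,0,0,0,0],[0,0,0,0,0,0,0]], force=30)

```text
time_s: 9.4
ee_pos: [0.6013, 0.144, 0.0887]
eef_rot: [3.141, 0.0, 1.767]
force: [0.3, -0.8, 0.6]
grip_width: 0.0252
grip_force: 30.0
```

Call:
move_arm(increments=[[0,0,0,-0.1,0,0,0],[0,0,0,-0.2,0,0,0],[0,0,0,-0.3,0,0,0],[0,0,0,-0.4,0,0,0],[0,0,0,-0.4,0,0,0],[0,0,0,-0.4,0,0,0],[0,0,0,-0.2,0,0,0],[0,0,0,-0.1,0,0,0],[0,0,0,0,0,0,0]], force=40)

```text
time_s: 10.3
ee_pos: [0.6012, 0.144, 0.1938]
eef_rot: [3.141, 0.0, 1.767]
force: [-0.6, 0.2, -4.5]
grip_width: 0.0252
grip_force: 40.0
```

```bash
python3 - <<'E'
from cyl import *
T=ctrl.camera("top");S=ctrl.camera("scene"); o=ctrl.get_obs(); print(o["ee_pos"],o["force"],o["grip_width"])
# held inner lid seen from scene: flange/cover circle offset relative to TCP; stand ring now bare
p=o["ee_pos"]
st=(.601,.144)
for n,c in(("T",T),("S",S)):
    print(n,"stand out",fitc([c],st,.082,.050,.01),"cover",fitc([c],p[:2],.094,p[2]-.088+.0595,.01),"pot",fitc([c],(.599,-.138),.084,.095,.008))
a=S["color"][130:280,260:420]; cv2.imwrite("pics/s3.png",cv2.resize(a,None,fx=4,fy=4,interpolation=2))
E
```

```text
[0.60085907 0.14388704 0.19257825] [ 0.74511812 -0.54110592 -4.67437814] 0.02542886209101912
T stand out (array([0.61998869, 0.15750242]), np.float64(-13.239618301391602)) cover (array([0.61450286, 0.13721565]), np.float64(-9.511672973632812)) pot (array([ 0.59886638, -0.1368791 ]), np.float64(-32.899234771728516))
S stand out (array([0.59712502, 0.15518564]), np.float64(-19.275503158569336)) cover (array([0.60199726, 0.14035354]), np.float64(-29.3100528717041)) pot (array([ 0.59960551, -0.13962787]), np.float64(-35.805049896240234))
```

View pics/s3.png

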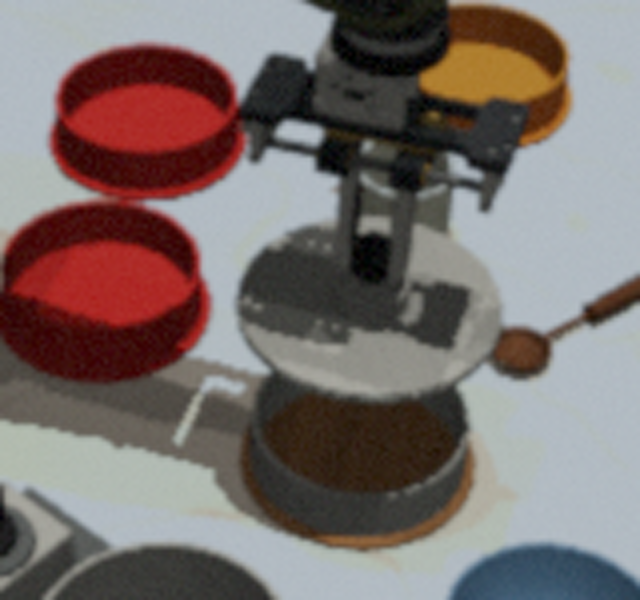

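Both lids are lifted and level, the load is 4.6 N, and the stand is bare. Next is the carry to the pot.

Call:
move_arm(increments=[[0,-0.12,-0.025,0,0,0,0],[0,-0.25,-0.05,0,0,0,0],[0,-0.4,-0.08,0,0,0,0],[0,-0.5,-0.1,0,0,0,0],[0,-0.5,-0.1,0,0,0,0],[0,-0.5,-0.1,0,0,0,0],[0,-0.5,-0.1,0,0,0,0],[0,-0.5,-0.1,0,0,0,0],[0,-0.5,-0.1,0,0,0,0],[0,-0.5,-0.1,0,0,0,0],[0,-0.45,-0.1,0,0,0,0],[0,-0.4,-0.08,0,0,0,0],[0,-0.25,-0.05,0,0,0,0],[0,-0.13,-0.03,0,0,0,0],[0,-0.02,0,0,0,0,0],[0,0,0,0,0,0,0],[0,0,0,0,0,0,0]])

```text
time_s: 12.1
ee_pos: [0.6003, -0.1369, 0.1934]
eef_rot: [-3.142, -0.0, 1.768]
force: [0.4, 0.6, -5.1]
grip_width: 0.0248
grip_force: 40.0
```

```bash
python3 - <<'E'
from cyl import *
T=ctrl.camera("top");S=ctrl.camera("scene"); o=ctrl.get_obs(); print(o["ee_pos"],o["force"],o["grip_width"])
p=o["ee_pos"]
for n,c in(("T",T),("S",S)):
    print(n,"stand out",fitc([c],(.601,.144),.082,.050,.01),"in",fitc([c],(.601,.144),.079,.050,.01))
print("cover",fitc([S],p[:2],.094,p[2]-.088+.0595,.01))
E
```

```text
[ 0.60030822 -0.13696699  0.19347739] [-0.02700695  0.34636591 -4.01626107] 0.02526444296973428
T stand out (array([0.59137522, 0.14577714]), np.float64(-30.42686653137207)) in (array([0.59655757, 0.14481481]), np.float64(-32.50028610229492))
S stand out (array([0.60035864, 0.14059339]), np.float64(-32.97576141357422)) in (array([0.60299473, 0.14104863]), np.float64(-31.379703521728516))
cover (array([ 0.60170636, -0.13804257]), np.float64(-33.20158386230469))
```

Call:
move_arm(increments=[[0,-0.02,-0.01,0.15,0,0,0],[0,0,0,0.25,0,0,0],[0,0,0,0.25,0,0,0],[0,0,0,0.15,0,0,0],[0,0,0,0.07,0,0,0],[0,0,0,0.04,0,0,0],[0,0,0,0.04,0,0,0],[0,0,0,0.04,0,0,0],[0,0,0,0.04,0,0,0],[0,0,0,0.04,0,0,0],[0,0,0,0,0,0,0]])

```text
time_s: 13.3
ee_pos: [0.5998, -0.1387, 0.1397]
eef_rot: [-3.141, -0.0, 1.767]
force: [0.2, 0.0, -5.4]
grip_width: 0.025
grip_force: 40.0
```

Call:
move_arm(increments=[[0,0,0,0.03,0,0,0],[0,0,0,0.03,0,0,0],[0,0,0,0.02,0,0,0],[0,0,0,0.02,0,0,0],[0,0,0,0.02,0,0,0],[0,0,0,0,0,0,0],[0,0,0,0,0,0,0]])

```text
time_s: 14.0
ee_pos: [0.5999, -0.1387, 0.134]
eef_rot: [-3.142, -0.0, 1.767]
force: [0.3, 0.3, -4.1]
grip_width: 0.0253
grip_force: 40.0
```

Call:
move_arm(increments=[[0,0,0,0.015,0,0,0],[0,0,0,0.015,0,0,0],[0,0,0,0,0,0,0]])

```text
time_s: 14.3
ee_pos: [0.6001, -0.1387, 0.1337]
eef_rot: [3.141, 0.001, 1.767]
force: [-4.8, 1.5, 7.1]
grip_width: 0.025
grip_force: 40.0
```

Call:
move_arm(increments=[[1,0,0,0,0,0,0],[1,0,0,0,0,0,0],[1,0,0,0,0,0,0],[1,0,0,0,0,0,0],[1,0,0,-0.2,0,0,0],[1,0,0,-0.4,0,0,0],[1,0,0,-0.6,0,0,0],[1,0,0,-0.6,0,0,0],[1,0.1,-0.5,-0.2,0,0,0],[1,0.1,-0.5,0,0,0,0],[1,0.1,-0.5,0,0,0,0],[1,0.1,-0.5,0,0,0,0],[1,0.1,-0.5,0,0,0,0],[1,0.1,-0.5,0,0,0,0],[1,0.1,-0.5,0,0,0,0],[1,0.1,-0.5,0,0,0,0],[1,0,0,0,0,0,0]])

```text
time_s: 16.0
ee_pos: [0.3944, -0.1384, 0.2335]
eef_rot: [3.14, 0.001, 1.766]
force: [-0.1, -0.1, -0.8]
grip_width: 0.0942
grip_force: 0.0
```

```bash
python3 - <<'E'
from cyl import *
T=ctrl.camera("top");S=ctrl.camera("scene"); o=ctrl.get_obs(); print(o["ee_pos"],o["eef_rot"],o["force"],o["grip_width"])
x0=(.6,-.1385)
for n,c in(("T",T),("S",S)):
    for thr in(50,65): print(n,thr,"knob",hullfit(c,x0,cylp(.013,.131,.159),thr))
    print("collar out",fitc([c],x0,.028,.125,.008),"in",fitc([c],x0,.024,.125,.008),"cover",fitc([c],x0,.094,.1045,.01))
uv=proj(T,[[*x0,.12]])[0].astype(int)
A=cv2.resize(T["color"][uv[1]-50:uv[1]+50,uv[0]-50:uv[0]+50],(500,500),interpolation=2)
uv=proj(S,[[*x0,.1]])[0].astype(int)
B=cv2.resize(S["color"][uv[1]-50:uv[1]+50,uv[0]-30:uv[0]+30],(300,500),interpolation=2)
cv2.imwrite("pics/t4.png",np.hstack([A,B]))
E
```

```text
[ 0.39628333 -0.13858381  0.23337199] [3.14009389e+00 1.01393529e-03 1.76633258e+00] [-0.19466924  0.19444101 -0.47291415] 0.09407864490508769
T 50 knob [ 0.3683  0.5997 -0.1382]
T 65 knob [ 0.6238  0.5993 -0.1382]
collar out (array([ 0.59377976, -0.13254684]), np.float64(-34.76533889770508)) in (array([ 0.60114588, -0.13886679]), np.float64(-27.72303009033203)) cover (array([ 0.6000042 , -0.13957255]), np.float64(-18.65129852294922))
S 50 knob [ 0.6719  0.6023 -0.1412]
S 65 knob [ 0.548   0.6017 -0.1412]
collar out (array([ 0.60574287, -0.14745348]), np.float64(-34.62042999267578)) in (array([ 0.60249077, -0.14238728]), np.float64(-31.349044799804688)) cover (array([ 0.60122811, -0.1387301 ]), np.float64(-27.620824813842773))
```

View pics/t4.png

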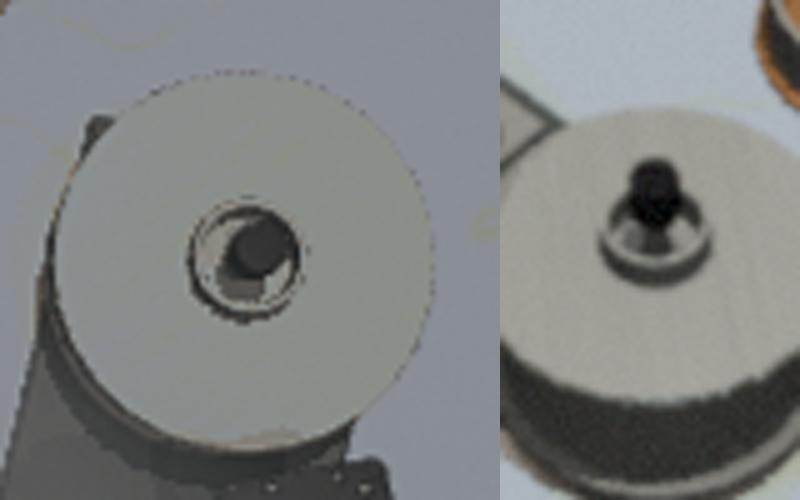

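Both lids are seated on the pot and centred. The cover fits at about (.6005,-.139) and is level. Next I go back over it and descend round the collar.

Call:
move_arm(increments=[[1,-0.1,0.5,0,0,0,0],[1,-0.1,0.5,0,0,0,0],[1,-0.1,0.5,0,0,0,0],[1,-0.1,0.5,0,0,0,0],[1,-0.1,0.5,0,0,0,0],[1,-0.1,0.5,0,0,0,0],[1,-0.1,0.5,0,0,0,0],[1,-0.1,0.5,0,0,0,0],[1,0,0,0.3,0,0,0],[1,0,0,0.5,0,0,0],[1,0,0,0.5,0,0,0],[1,0,0,0.4,0,0,0],[1,0,0,0.3,0,0,0],[1,0,0,0.2,0,0,0],[1,0,0,0.1,0,0,0],[1,0,0,0.1,0,0,0],[1,0,0,0,0,0,0]])

```text
time_s: 17.8
ee_pos: [0.6, -0.1387, 0.1124]
eef_rot: [3.142, 0.0, 1.767]
force: [-0.4, -0.0, 0.8]
grip_width: 0.0943
grip_force: 0.0
```

Now down another 4 mm, then close.

Call:
move_arm(increments=[[1,0,0,0.04,0,0,0],[1,0,0,0.04,0,0,0],[1,0,0,0,0,0,0]])

```text
time_s: 18.1
ee_pos: [0.5999, -0.1387, 0.1085]
eef_rot: [3.142, 0.0, 1.767]
force: [0.6, 0.1, -0.1]
grip_width: 0.0936
grip_force: 0.0
```

Call:
move_arm(increments=[[0.3,0,0,0,0,0,0],[0.3,0,0,0,0,0,0],[0.3,0,0,0,0,0,0],[0.3,0,0,0,0,0,0],[0.3,0,0,0,0,0,0],[0.3,0,0,0,0,0,0],[0.3,0,0,0,0,0,0]], force=30)

```text
time_s: 18.8
ee_pos: [0.6, -0.1387, 0.1085]
eef_rot: [3.142, -0.0, 1.767]
force: [0.6, -0.5, 0.1]
grip_width: 0.0557
grip_force: 30.0
```

Call:
move_arm(increments=[[0.3,0,0,-0.05,0,0,0],[0.3,0,0,-0.1,0,0,0],[0.3,0,0,-0.15,0,0,0],[0.3,0,0,-0.2,0,0,0],[0.3,0,0,-0.25,0,0,0],[0.3,0,0,-0.25,0,0,0],[0.3,0,0,-0.25,0,0,0],[0.3,0,0,-0.25,0,0,0],[0.3,0,0,-0.2,0,0,0],[0.3,0,0,-0.15,0,0,0],[0.3,0,0,-0.1,0,0,0],[0.3,0,0,-0.05,0,0,0],[0.3,0,0,0,0,0,0],[0.3,0,0,0,0,0,0],[0.3,0,0,0,0,0,0]])

```text
time_s: 20.3
ee_pos: [0.5998, -0.1387, 0.208]
eef_rot: [-3.141, -0.0, 1.767]
force: [-1.0, -0.1, -2.6]
grip_width: 0.0557
grip_force: 30.0
```

```bash
python3 - <<'E'
from cyl import *
S=ctrl.camera("scene"); o=ctrl.get_obs(); print(o["ee_pos"],o["eef_rot"],o["force"],o["moment"],o["grip_width"],abs(o["joint_vel"]).max())
cv2.imwrite("pics/s5.png",cv2.resize(S["color"][170:350,215:395],(640,640),interpolation=2)[:600])
E
```

```text
[ 0.59983106 -0.13866383  0.20806225] [-3.14100126e+00 -2.72502366e-04  1.76679420e+00] [-0.17177517  0.05045426 -0.75988634] [-0.1175175   0.01303969 -0.01378619] 0.05598827420695693 0.002408515390767774
```

View pics/s5.png

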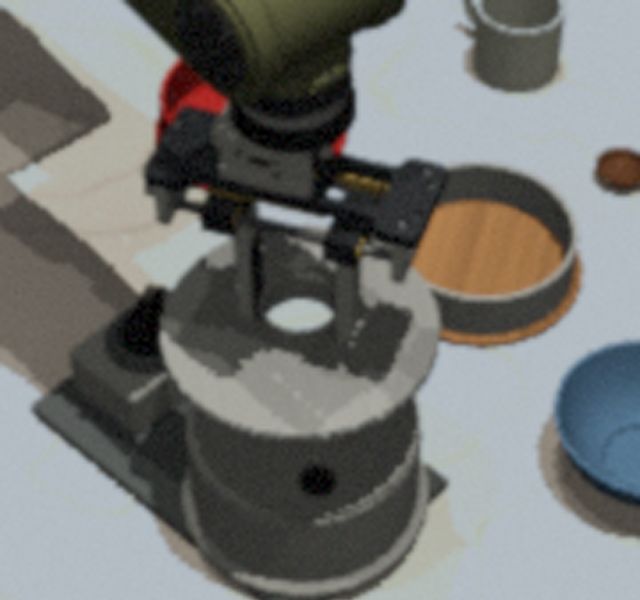

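The cover is held level with an empty hole. The inner lid is seated on the pot, with its knob at (317,480) in the crop.

```bash
python3 -c "
from station import ctrl
print(ctrl.hand_in())"
```

```text
the job is handed in; nothing more can be done
None
```

I handed the job in at about 20 s of the 72 s allowed: the heat knob is on, the inner lid is seated on the pot, and the gripper holds the cover level about 10 cm above where it lay; the hand-in returned no verdict.

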